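Slide the collar onto the canister neck

TASK

Push the loose metal collar across the wooden stand, off its edge and over the slightly off-centre neck of the steel canister (feel for it), without ever lifting it off the stand. Then press it down against the stiff rubber seal until it is fully home, level, with its top flush with the top of the neck, and let go. Leave the tray of cups, the jar and the ladle where they are.

Things in the scene. Friction and masses are not known exactly. Their poses are not given: they have to be found in the camera images.
- collar: Loose plain metal collar, a thick ring: outer diameter 100 mm, bore 68 mm (wall 16 mm), height 44 mm, about 0.25 kg. Origin at the centre of its underside, z along its axis. It starts lying flat on the stand's deck.
- canister: Fixed round steel canister: body 110 mm across and 80 mm tall, ending in a flat shoulder; from the shoulder rises a closed neck 64 mm across and 50 mm tall with a slightly rounded rim. The canister is old and bent: the neck stands up to 10 mm off the middle of the body, differently each time and not measured, so feel for it. Origin at the centre of the body's underside.
- seal_home (a point): Point on the body's (not the neck's) axis, 86 mm above the counter: the height of the top of the black rubber seal ring (84 mm across, 6 mm thick) once it is pushed right down on the shoulder, where the collar underside must end. The seal grips the neck; its underside starts 12 to 18 mm up the neck. It slides down under about 7 N and stays where it is left.
- stand: Fixed wooden stand with a flat deck 210 mm long (its x), 180 mm wide (its y), top 130 mm above the counter. Origin on the counter under the middle of the straight deck edge next to the canister; x points across that edge to the canister, the deck lies on the -x side. The canister body axis is 53 mm beyond the edge; a gap of 21 to 25 mm parts edge and neck top, which are level.
- tray: Pink plastic tray, 300 x 140 x 25 mm, bystander. Origin at the centre of its underside.
- cup0: Ceramic cup in the tray, 72 mm across, 75 mm tall, bystander; origin at the centre of its underside.
- cup1: Second ceramic cup, same size.
- cup2: Third ceramic cup, same size.
- jar: Glass jar with a hard stopper, 84 mm across, 152 mm tall, bystander; origin at the centre of its underside.
- ladle: Aluminium ladle lying flat, 290 mm long, 22 mm tall, bystander; origin under the centre of its bowl, the handle runs along its -y.
Mind the look-alikes: they are no part of the job. There is more than one size of the collar; the one meant has the size given above.

How it is judged:
By the outcome, as a careful person would: the job done as asked, in the order asked, and still so for the second after the job is handed in, with the robot touching nothing.
It also fails if it takes over 72 s, if anything falls off the work surface, if the arm or the gripper's body presses on something with over 40 N, if the wrist force passes 120 N, or if a joint passes its speed limit or range.

ROBOT

A 7-joint arm with a two-finger parallel gripper is mounted at the origin on the work surface. World frame = base frame: x ahead of the robot, y to its left, z up, the work surface at z = 0. Lengths are in mm, angles in rad, forces in N, time in s.
With the tool pointing down it reaches from about 425 to 825 mm from the base axis. Payload 3.6 kg.
Tool frame: the origin (TCP) lies at the centre of the arm's flange, where the gripper is bolted on; the fingertips stand 186 mm ahead of it and the grasp point (between the pads) lies 167 mm ahead of it; z points along the fingers, x is the direction in which the jaws open and shut, and the axes are right-handed (so a half turn about z gives the same grasp; the last joint's range is limited). The gripper opens to 93 mm and grips with 3 to 60 N. Pads are 15 mm wide; open, the fingers measure 128 mm over their backs; the gripper's body (75 mm by 188 mm) begins 65 mm behind the grasp point.
Start: joints at [-1.359, 0.615, -0.013, 1.423, 0.008, 1.103, -0.04], TCP at [153.725, 631.541, 404.74] pointing down, gripper open.
Joint ranges: [-3.12, 3.12], [-0.3, 2.06], [-1.34, 1.32], [0.26, 2.42], [-1.36, 4.5], [0.01, 1.98], [-2.84, 2.84]. Speed limits (rad/s): [2.79, 2.79, 3.14, 3.14, 3.14, 3.14, 3.14].

INTERFACE

Orientations are given as a unit quaternion [x, y, z, w].
In Python, from cell import * gives the robot as it stands. The module is installed in compiled form; this text tells all that it offers.
- The arm moves only by the tool servo_tool, never from a script. Its argument "increments" is a list of rows, each a list of 5 numbers: the finger opening in mm, from 0 to 93, then the shift along the world's x, y, z in mm, then the turn about the world's z in rad. In form: [[gripper, x, y, z, turn], ...]. A call has exactly 10 rows; each row shifts and turns the commanded pose from where the row before left it; what a row does not reach is not made up. A row lasts 1/12 s, in which the tool goes at most 41.7 mm and 7.16 degrees, less where a joint would pass 70% of its speed; a pose out of reach is approached as far as the arm can. A call with a gripper value outside its range is refused whole. The fingers move at their own pace and stop on an object; the grip force is fixed at half the most. Time passes only in rows, so rows that do not move let the fingers close, or fill a call up. It gives the time, the measured TCP pose, the force and the opening at its end, in the units of the state.
- read_state(): the state, without advancing time (a new reading comes with each control period).
- get_image(name): name is "side" or "top"; returns (picture, depth): 480x640x3 uint8, red, green, blue; 480x640 float32, mm along the optical axis (not along the pixel's ray), 0 where there is no reading.
- camera_model(name): a dict with "mtx" (3x3 intrinsics, pixels), "position" and "orientation" of the camera in the world. Camera axes: x right, y down, z forward; pixel columns grow to the right and rows downward; lengths in mm; the calibration is good to about 2 mm. A picture is of the moment at which its call begins. camera_model takes no time and is no camera call.
- hand_in(): hands the job in, once; it reports no verdict.
Trained networks look in the newest picture that a camera, given by its name, has taken for a name from the list of things; names that differ only in an ending like _2 or _b are one class to them, and where a whole thing is asked for, a point or a joint stands for the part that bears it (a point fixed in the world has none). Each returns a list of dicts, best first, with "conf" (0 to 1); they miss things now and then, are a little off and sometimes report something else, mostly with a low value. They report only what shows in the picture. A call takes as long as a camera call. They do not tell look-alikes from the thing itself.
- outline_of(target, camera): "mask" (480x640 bool, what is visible of it) and "position" ([row, column] in pixels, amid what is visible of it).
The state is a dict: "clock": time; "joint_positions": joint angles; "joint_velocities": joint speeds; "effort": joint torques, N m; "ee_pos": TCP position; "tool_rot": TCP orientation; "contact_force": force on the tool from outside, world axes, zero at the start; "wrist_torque": the same for the moment, N m; "grip_width": opening from 0.0 (shut) to 1.0 (fully open).
Only numpy, scipy, OpenCV 4.12 (cv2) and the standard library are available. Lean on these libraries where they do the work, as an engineer would, in place of code of your own. Each camera call takes 0.05 s, during which the arm holds its last target. There are 200 camera calls.

## Working session

There is one attempt and no reset: what is moved stays moved. The work goes in short steps, Python scripts to look and compute and a tool call to move; the robot and the scene stay as the last step left them, time stands still between calls to the robot, and variables do not carry over. Pictures are saved under pics/ and viewed, about 8 in all and at most 12, crops included, and the job is handed in when it is done.

Besides the shell and the picture viewer there is one more tool, called after ">>>" as name(argument=value, ...) on one line, values as JSON. servo_tool: Moves the arm, as the interface text tells. Its arguments: {"type":"object","properties":{"increments":{"type":"array"}},"required":["increments"]}

```bash
mkdir -p pics; cat > h.py <<'E'
from cell import *
import numpy as np, cv2
from scipy.spatial.transform import Rotation as R
def cloud(name,depth):
    m=camera_model(name);K=np.array(m["mtx"]);v,u=np.mgrid[:480,:640]
    p=np.stack([(u-K[0,2])/K[0,0]*depth,(v-K[1,2])/K[1,1]*depth,depth],-1)
    return p@R.from_quat(m["orientation"]).as_matrix().T+np.array(m["position"])
def snap(name):
    im,d=get_image(name);np.savez(f"{name}.npz",im=im,d=d);return im,d,cloud(name,d)
E
python3 - <<'E'
from h import *
s=read_state();print(s)
for n in("top","side"):
    im,d,P=snap(n);cv2.imwrite(f"pics/{n}0.png",im[...,::-1]);print(camera_model(n))
    for t in("collar","canister","stand"):
        for o in outline_of(t,n):
            q=P[o["mask"]&(d>0)];r,c=map(int,o["position"])
            print(n,t,round(o["conf"],2),(r,c),np.median(q,0).round(0) if len(q) else 0,np.percentile(q,95,axis=0).round(0),np.percentile(q,5,axis=0).round(0))
E
```

```text
{'clock': 0.0, 'joint_positions': array([-1.35849537,  0.61587894, -0.01265747,  1.42488619,  0.00812629,
        1.10336619, -0.04040962]), 'joint_velocities': array([ 0.00126563, -0.0008359 , -0.00169008,  0.00129517,  0.00135453,
        0.00086991,  0.00027401]), 'effort': array([-4.85431701e-05, -4.58940268e+01,  2.09104079e-01, -1.65751451e+01,
       -6.11059670e-02,  2.06404872e-02,  2.46777254e-04]), 'ee_pos': array([153.644772  , 631.25517342, 403.61082079]), 'tool_rot': array([ 7.86268564e-01,  6.17883643e-01, -9.67546124e-04,  7.82074434e-04]), 'contact_force': array([-0.73600899, -0.36006948,  0.55268823]), 'wrist_torque': array([ 0.01516066, -0.01072814, -0.01017417]), 'grip_width': 0.9979577539218752}
{'mtx': array([[563.0229351 ,   0.        , 314.58261625],
       [  0.        , 563.0229351 , 233.03546365],
       [  0.        ,   0.        ,   1.        ]]), 'position': array([ 371.41310487,  138.09253568, 1045.24061967]), 'orientation': array([ 0.70580387, -0.70266198,  0.06408326, -0.06324857])}
top collar 0.96 (215, 476) [550. -96. 172.] [593. -50. 175.] [ 506. -
[... 353 characters left out ...]
67 (253, 459) [ 509. -103.  129.] [618.  -6. 132.] [ 435. -201.   68.]
{'mtx': array([[624.96442189,   0.        , 321.83943204],
       [  0.        , 624.96442189, 237.16091134],
       [  0.        ,   0.        ,   1.        ]]), 'position': array([302.72647754, 857.67098877, 882.42200776]), 'orientation': array([-0.15867373,  0.91351432, -0.36935532,  0.06237693])}
side collar 0.91 (136, 365) [551. -81. 161.] [592. -48. 175.] [ 506. -136.  131.]
side collar 0.9 (197, 463) [ 344. -117.   24.] [373. -95.  32.] [ 315. -156.    3.]
side collar 0.7 (173, 283) [725. -70.  23.] [752. -44.  32.] [ 693. -104.    2.]
side canister 0.95 (223, 319) [584.  77.  60.] [642.  91.  82.] [550.  27.   8.]
```

View pics/top0.png

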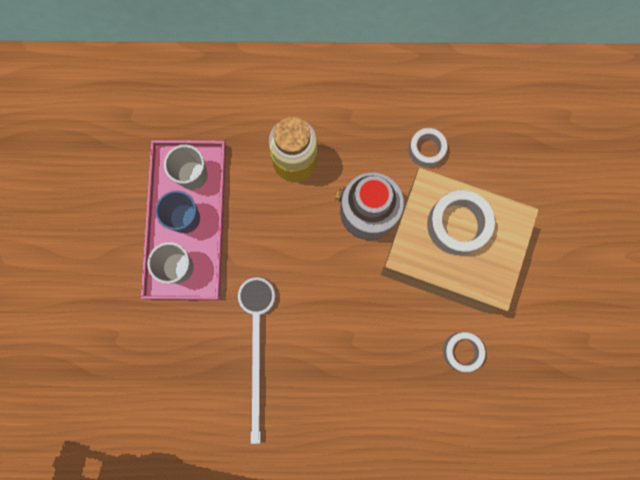

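View pics/side0.png

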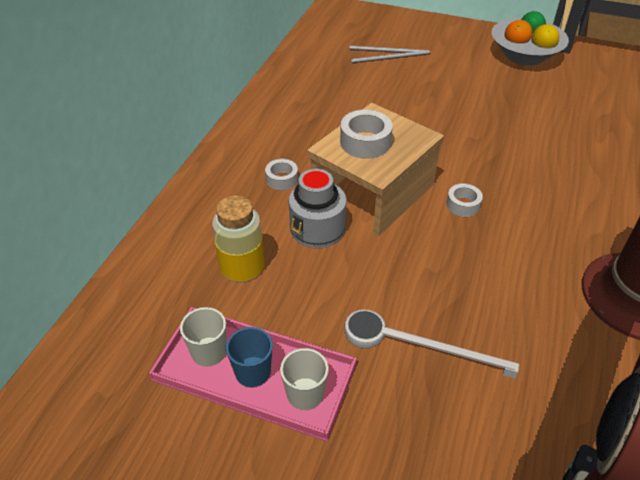

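The top view shows three candidate rings. One lies on the stand at px (462,222). Two smaller ones lie on the counter at (429,147) and (465,352), about 65 mm across and 32 mm tall. I choose the one on the stand because it is about 100 mm across with its top at z = 174. The canister neck (red top) is at (374,194). Next I fit the geometry and check a crop.

```bash
cat >> h.py <<'E'
def fit(pts,r=None):
    c,_,=cv2.minEnclosingCircle(pts.astype(np.float32)) if 0 else (None,None)
    from scipy.optimize import least_squares
    x0=np.r_[pts.mean(0),40]
    f=(lambda x:np.hypot(*(pts-x[:2]).T)-(r or x[2]))
    return least_squares(f,x0,loss='soft_l1').x
def blob_edge(P,m):
    # outer contour pixels of a mask (dilated inward), xy
    cs,_=cv2.findContours(m.astype(np.uint8),cv2.RETR_CCOMP,cv2.CHAIN_APPROX_NONE)
    return [P[c[:,0,1],c[:,0,0],:2] for c in sorted(cs,key=len)[::-1] if len(c)>25]
E
python3 - <<'E'
from h import *
for n in("top","side"):
    a=np.load(n+".npz");im,d=a["im"],a["d"];P=cloud(n,d);x,y,z=np.moveaxis(P,-1,0);ok=d>0
    near=lambda cx,cy,r:np.hypot(x-cx,y-cy)<r
    print(n,"collar top",[fit(e).round(1) for e in blob_edge(P,ok&(z>168)&near(550,-94,70))], np.median(z[ok&(z>168)&near(550,-94,70)]))
    mk=ok&(z>122)&(z<136)&near(571,45,50)&~((x<540)&(y<10))
    # separate deck: red pixels
    red=(im[...,0]>150)&(im[...,1]<60)
    q=P[red&ok];print("red",q.mean(0).round(1),q.std(0).round(1),[fit(e).round(1) for e in blob_edge(P,red&near(571,45,60))])
    for c in blob_edge(P,mk): print("lvl130",len(c),c.mean(0).round(1),fit(c).round(1),fit(c,32).round(1))
    mk=ok&(z>72)&(z<84)&near(575,45,75)
    print("shoulder",[ (len(e),fit(e).round(1),fit(e,55)[:2].round(1)) for e in blob_edge(P,mk)],np.median(z[mk]))
    mk=ok&(z>124)&(z<136)&near(530,-103,170)&~near(571,45,40)
    q=P[mk][:,:2].astype(np.float32);r=cv2.minAreaRect(q);print("deck",r,cv2.boxPoints(r).round(1).tolist(),np.median(z[mk]))
    s=cv2.resize(im[110:330,320:560] if n=="top" else im[90:260,250:500],None,fx=3 if n=="side" else 2.5,fy=3 if n=="side" else 2.5,interpolation=2)
    cv2.imwrite(f"pics/{n}c.png",s[...,::-1])
    ms=ok&(z>90)&(z<122)&near(575,45,50)&(y>20); print("neck side/seal z hist",np.histogram(z[ms],bins=np.arange(90,123,2))[0])
E
```

```text
top collar top [array([551.6, -97. ,  49. ]), array([551.7, -97. ,  34.4])] 172.8693896701834
red [606.1  38.5 129.5] [11.3 11.4  1.6] [array([606.2,  38.5,  21.9])]
lvl130 97 [598.6  40.2] [598.   40.5  26.4] [604.6  39.1  40. ]
shoulder [(263, array([601.1,  37.3,  51.3]), array([604.,  36.]))] 78.68609740857812
deck ((542.8011474609375, -76.3321533203125), (275.9887390136719, 180.99050903320312), 70.18865966796875) [[410.8999938964844, -175.5], [581.2000122070312, -236.8000030517578], [674.7000122070312, 22.799999237060547], [504.3999938964844, 84.19999694824219]] 129.06390905051705
neck side/seal z hist [  7  21  32  85 111  48  11  16   6  11   5  13   9   9   8  10]
side collar top [array([551.6, -96.2,  49. ]), array([551.6, -96.2,  34.6])] 173.69671903567246
red [605.1  37.4 130.5] [11.8 11.8  1.4] [array([605.1,  37.2,  22.6])]
lvl130 80 [597.3  43.7] [599.4  41.1  26.7] [605.   38.8  40. ]
shoulder [(165, array([600.8,  37.9,  51.2]), array([604.5,  35.5]))] 79.53312570774688
deck ((541.9343872070312, -77.65176391601562), (279.5398864746094, 184.40322875976562), 69.7877197265625) [[407.1000061035156, -177.0], [580.2000122070312, -240.6999969482422], [676.7000122070312, 21.700000762939453], [503.70001220703125, 85.4000015258789]] 130.20266828670742
neck side/seal z hist [  0  10  19  45 108  76  30  23  15  29  33  25  18  22  25  24]
```

View pics/topc.png

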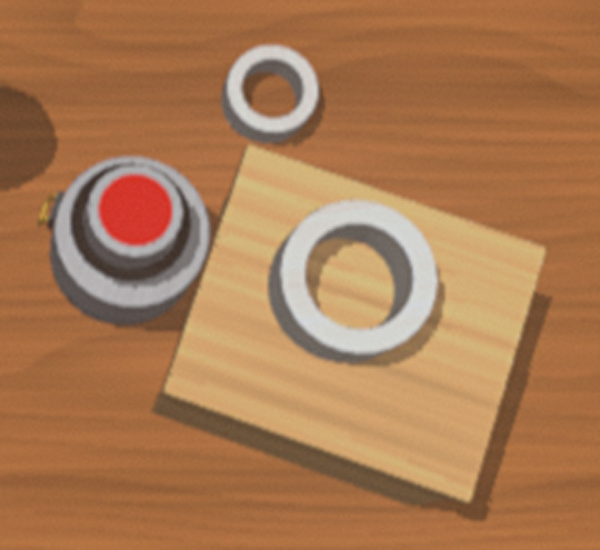

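The crop shows the thick ring on the deck, which is the right size. The red disc marks the neck top, and the body sits at about crop (130,240). I'll refine the neck, body and deck edge fits.

```bash
python3 - <<'E'
from h import *
for n in("top","side"):
    a=np.load(n+".npz");im,d=a["im"],a["d"];P=cloud(n,d);x,y,z=np.moveaxis(P,-1,0);ok=d>0
    near=lambda cx,cy,r:np.hypot(x-cx,y-cy)<r
    m=ok&(z>121)&near(605,38,41)
    print(n,"neck",[ (len(c),fit(c).round(1),fit(c,31.5)[:2].round(1)) for c in blob_edge(P,m)])
    m=ok&(z>55)&(z<86)&near(602,37,70)
    q=P[m][:,:2]
    print("body",cv2.minEnclosingCircle(q.astype(np.float32)))
    mk=(ok&(z>124)&(z<136)&near(530,-103,170)&~near(605,38,42)).astype(np.uint8)
    k,l,st,_=cv2.connectedComponentsWithStats(mk);i=1+st[1:,4].argmax()
    q=P[l==i][:,:2].astype(np.float32);r=cv2.minAreaRect(q);print("deck",r,cv2.boxPoints(r).round(1).tolist())
    # canister-side edge fit: direction guess
    rr=np.deg2rad(r[2]); 
    for a_ in(rr,rr+np.pi/2): 
        e=np.array([np.cos(a_),np.sin(a_)]); print(np.rad2deg(a_),(q@e).min(),np.percentile(q@e,99.5),(q@e).max(),"neck/body on axis",np.array([605.5,38.5])@e,np.array([604,36])@e)
E
```

```text
top neck [(105, array([604.8,  38.9,  31.1]), array([604.9,  38.9]))]
body ((605.5548095703125, 39.26350021362305), 58.98095703125)
deck ((531.806396484375, -106.85223388671875), (211.10855102539062, 180.99050903320312), 70.18865203857422) [[410.8999938964844, -175.5], [581.2000122070312, -236.8000030517578], [652.7000122070312, -38.20000076293945], [482.3999938964844, 23.100000381469727]]
70.18865203857422 -25.84024773306335 184.55552933815133 185.26827875788868 neck/body on axis 241.43996763913887 238.57954709270166
160.18865203857422 -627.0407489292311 -446.6638161370038 -446.0502438184373 neck/body on axis -556.6140871613038 -556.050177330285
side neck [(94, array([605. ,  39.4,  31.2]), array([605.1,  39.2]))]
body ((604.0161743164062, 41.855289459228516), 59.56333923339844)
deck ((531.3468017578125, -106.40896606445312), (218.2512664794922, 184.40322875976562), 69.7877197265625) [[407.1000061035156, -177.0], [580.2000122070312, -240.6999969482422], [655.5999755859375, -35.900001525878906], [482.5, 27.899999618530273]]
69.7877197265625 -25.401845615658406 190.25049878897002 192.84942613522142 neck/body on axis 245.32898124172038 242.464684750049
159.7877197265625 -627.5917927103733 -444.85568404335834 -443.1885613916191 neck/body on axis -554.9109757095273 -554.3670955685045
```

>>> servo_tool(increments=[[60, 26, -28, 0, -0.12], [60, 26, -28, 0, -0.12], [60, 26, -28, 0, -0.12], [60, 26, -28, 0, -0.12], [60, 26, -28, 0, -0.12], [60, 26, -28, 0, -0.12], [60, 26, -28, 0, -0.12], [60, 26, -28, 0, -0.12], [60, 26, -28, 0, -0.12], [60, 26, -28, 0, -0.12]])

```text
clock: 1.23
ee_pos: [414.6, 350.1, 405.1]
tool_rot: [0.998, 0.063, 0.0, -0.0]
contact_force: [0.5, -0.0, 0.1]
grip_width: 0.646
```

>>> servo_tool(increments=[[60, 11, -39, 0, -0.048], [60, 11, -39, 0, -0.048], [60, 11, -39, 0, -0.048], [60, 11, -39, 0, -0.048], [60, 11, -39, 0, -0.048], [60, 11, -39, 0, -0.048], [60, 11, -39, 0, -0.048], [60, 11, -39, 0, -0.048], [60, 11, -39, 0, -0.048], [60, 11, -39, 0, -0.048]])

```text
clock: 2.07
ee_pos: [523.9, -40.3, 405.1]
tool_rot: [0.985, -0.174, 0.0, -0.0]
contact_force: [0.6, 0.8, 0.2]
grip_width: 0.646
```

>>> servo_tool(increments=[[60, 2, -30, 0, 0], [60, 2, -30, 0, 0], [60, 2, -30, 0, 0], [60, 0, -23, 0, 0], [60, 0, 0, -20, 0], [60, 0, 0, -20, 0], [60, 0, 0, -20, 0], [60, 0, 0, -15, 0], [60, 0, 0, -8, 0], [60, 0, 0, 0, 0]])

```text
clock: 2.9
ee_pos: [529.4, -151.1, 320.2]
tool_rot: [0.985, -0.173, -0.002, -0.0]
contact_force: [-0.7, 0.5, -0.3]
grip_width: 0.643
```

```bash
python3 - <<'E'
from h import *
im,d,P=snap("top");s=read_state();print(s["ee_pos"],s["contact_force"])
c=im[130:330,330:560];cv2.imwrite("pics/t1.png",cv2.resize(c,None,fx=2.5,fy=2.5)[...,::-1])
E
```

```text
[ 529.73916849 -151.34619769  321.38537345] [ 0.81097379 -0.19374509  0.10560146]
```

View pics/t1.png

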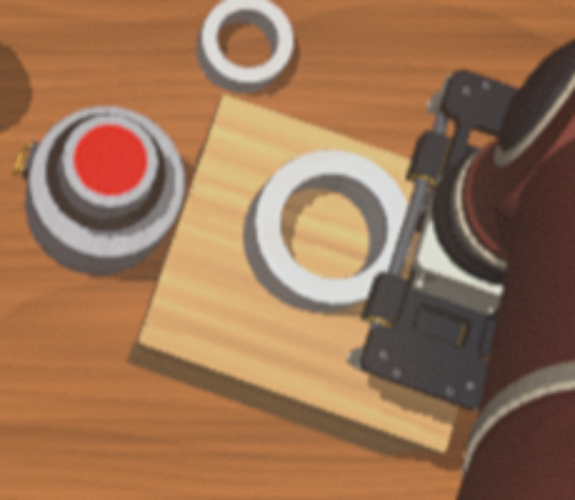

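The view shows the fingers straddling the rear of the collar on the deck, with the collar at crop (330,230) and the neck at (110,160). I push now.

>>> servo_tool(increments=[[60, 2.9, 6.4, 0, 0], [60, 2.9, 6.4, 0, 0], [60, 2.9, 6.4, 0, 0], [60, 2.9, 6.4, 0, 0], [60, 2.9, 6.4, 0, 0], [60, 2.9, 6.4, 0, 0], [60, 2.9, 6.4, 0, 0], [60, 2.9, 6.4, 0, 0], [60, 2.9, 6.4, 0, 0], [60, 2.9, 6.4, 0, 0]])

```text
clock: 3.78
ee_pos: [559.0, -86.8, 321.7]
tool_rot: [0.985, -0.173, -0.0, 0.0]
contact_force: [-0.5, -2.7, 1.6]
grip_width: 0.646
```

>>> servo_tool(increments=[[60, 1.4, 3.8, 0, 0], [60, 1.4, 3.8, 0, 0], [60, 1.4, 3.8, 0, 0], [60, 1.4, 3.8, 0, 0], [60, 1.4, 3.8, 0, 0], [60, 1.4, 3.8, 0, 0], [60, 1.4, 3.8, 0, 0], [60, 1.4, 3.8, 0, 0], [60, 1.4, 3.8, 0, 0], [60, 1.4, 3.8, 0, 0]])

```text
clock: 4.62
ee_pos: [572.8, -49.0, 321.7]
tool_rot: [0.985, -0.173, -0.0, -0.0]
contact_force: [-0.6, -1.6, 1.5]
grip_width: 0.643
```

```bash
cat >> h.py <<'E'
e=np.array([.342,.940]);t=np.array([-.940,.342])
def look(save=None):
    s=read_state();print("t",s["clock"],"tcp",s["ee_pos"].round(1),"F",s["contact_force"].round(1),"M",s["wrist_torque"].round(2))
    p=s["ee_pos"][:2];print("tcp e,t",p@e,p@t)
    for n in("side","top"):
        im,d,P=snap(n);o=outline_of("collar",n)
        for k in o:
            q=P[k["mask"]&(d>0)]
            c=np.median(q,0)
            if np.linalg.norm(c[:2]-[590,0])>75 or k["conf"]<.3: continue
            zt=np.percentile(q[:,2],95);g=q[q[:,2]>zt-6]
            A=np.c_[g[:,:2]-g[:,:2].mean(0),np.ones(len(g))];pl=np.linalg.lstsq(A,g[:,2],rcond=None)[0]
            m=k["mask"]&(d>0)&(P[...,2]>zt-7)
            f=[fit(x) for x in blob_edge(P,m)]
            print(n,round(k["conf"],2),"ztop",zt.round(1),"tilt e,t",(pl[:2]@e).round(3),(pl[:2]@t).round(3),[(x.round(1),(x[:2]@e).round(1),(x[:2]@t).round(1)) for x in f])
        if save: cv2.imwrite(f"pics/{save}_{n}.png",cv2.resize(im[90:260,250:500] if n=="side" else im[130:330,330:560],None,fx=3,fy=3)[...,::-1])
E
python3 -c "
from h import *
look('p')"
```

```text
t 4.6167 tcp [572.8 -49.  321.7] F [-0.6 -1.6  1.5] M [-0.45  0.25 -0.03]
tcp e,t 149.83083928560478 -555.2092285288485
side 0.97 ztop 175.3 tilt e,t -0.003 -0.001 [(array([588.2,  -2.5,  48.9]), np.float64(198.8), np.float64(-553.8)), (array([588.3,  -3. ,  34.3]), np.float64(198.4), np.float64(-554.0))]
top 0.71 ztop 175.3 tilt e,t -0.057 0.022 [(array([589.2,   2.1,  44.2]), np.float64(203.5), np.float64(-553.1))]
```

>>> servo_tool(increments=[[60, 1.4, 3.3, 0, 0], [60, 1.4, 3.3, 0, 0], [60, 1.4, 3.3, 0, 0], [60, 1.4, 3.3, 0, 0], [60, 1.4, 3.3, 0, 0], [60, 1.4, 3.3, 0, 0], [60, 1.4, 3.3, 0, 0], [60, 1.3, 3.3, 0, 0], [60, 1.3, 3.3, 0, 0], [60, 1.3, 3.3, 0, 0]])

```text
clock: 5.65
ee_pos: [586.5, -16.0, 321.7]
tool_rot: [0.985, -0.173, -0.0, -0.0]
contact_force: [-0.9, -1.3, -0.9]
grip_width: 0.649
```

```bash
python3 -c "
from h import *
look('q')"
```

```text
t 5.65 tcp [586.5 -16.  321.7] F [-0.9 -1.3 -0.9] M [-0.24  0.16 -0.  ]
tcp e,t 185.524818315896 -556.8348775859132
side 0.88 ztop 175.4 tilt e,t 0.0 -0.002 [(array([602.4,  29.8,  49. ]), np.float64(234.1), np.float64(-556.0)), (array([602.3,  29.8,  34.5]), np.float64(234.0), np.float64(-555.9))]
top 0.68 ztop 81.4 tilt e,t -0.001 0.004 [(array([601.4,  41.1,  48. ]), np.float64(244.3), np.float64(-551.3)), (array([628.4,  16.6,  19.3]), np.float64(230.5), np.float64(-585.0))]
top 0.65 ztop 175.1 tilt e,t -0.012 0.002 [(array([602.6,  35. ,  44.2]), np.float64(238.9), np.float64(-554.5))]
```

View pics/q_side.png

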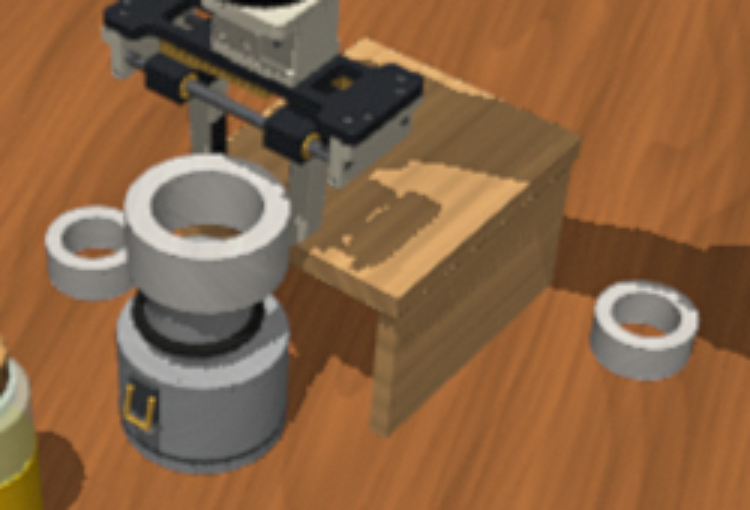

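The collar is bridging deck and neck, and it is level at crop (205,230). I'll inch forward.

>>> servo_tool(increments=[[60, 0.1, 0.6, 0, 0], [60, 0.1, 0.6, 0, 0], [60, 0.2, 0.6, 0, 0], [60, 0.2, 0.6, 0, 0], [60, 0.2, 0.6, 0, 0], [60, 0.2, 0.6, 0, 0], [60, 0.2, 0.6, 0, 0], [60, 0.1, 0.6, 0, 0], [60, 0, 0, 0, 0], [60, 0, 0, 0, 0]])

```text
clock: 6.68
ee_pos: [587.8, -11.4, 321.6]
tool_rot: [0.985, -0.173, -0.0, -0.0]
contact_force: [-0.1, -0.4, -1.2]
grip_width: 0.646
```

```bash
python3 -c "
from h import *
look()"
```

```text
t 6.6833 tcp [587.8 -11.4 321.6] F [-0.1 -0.4 -1.2] M [-0.24  0.09  0.01]
tcp e,t 190.2960233924062 -556.4084873641716
side 0.87 ztop 175.3 tilt e,t 0.003 -0.001 [(array([603.6,  35.1,  48.6]), np.float64(239.4), np.float64(-555.4)), (array([603.3,  34.8,  34.6]), np.float64(239.1), np.float64(-555.2))]
top 0.69 ztop 175.2 tilt e,t 0.006 -0.001 [(array([603.6,  37.5,  45. ]), np.float64(241.7), np.float64(-554.6))]
```

>>> servo_tool(increments=[[60, 0.2, 0.5, 0, 0], [60, 0.2, 0.5, 0, 0], [60, 0.2, 0.5, 0, 0], [60, 0.1, 0.5, 0, 0], [60, 0.2, 0.4, 0, 0], [60, 0.1, 0.4, 0, 0], [60, 0, 0, 0, 0], [60, 0, 0, 0, 0], [60, 0, 0, 0, 0], [60, 0, 0, 0, 0]])

```text
clock: 7.72
ee_pos: [588.8, -8.6, 321.8]
tool_rot: [0.985, -0.173, 0.0, -0.0]
contact_force: [0.1, -0.1, 0.8]
grip_width: 0.645
```

```bash
python3 -c "
from h import *
look()"
```

```text
t 7.7167 tcp [588.8  -8.6 321.8] F [ 0.1 -0.1  0.8] M [-0.09  0.07  0.01]
tcp e,t 193.23858426507434 -556.4217127438218
side 0.89 ztop 138.3 tilt e,t -0.003 -0.002 [(array([604.6,  39.1,  48.7]), np.float64(243.6), np.float64(-555.0)), (array([604.9,  38.2,  34.4]), np.float64(242.8), np.float64(-555.5))]
top 0.83 ztop 138.2 tilt e,t -0.022 0.016 [(array([604.7,  40.3,  45.4]), np.float64(244.7), np.float64(-554.6))]
```

The collar dropped over the neck, level with its top at about 137. I back off, lift, and move over its centre.

>>> servo_tool(increments=[[60, -1, -3, 0, 0], [65, 0, 0, 15, 0], [70, 0, 0, 20, 0], [70, 4.3, 12.7, 5, 0], [70, 4.3, 12.7, 0, 0], [70, 4.3, 12.7, 0, 0], [70, 4.3, 12.6, 0, 0], [70, 0, 0, -15, 0], [70, 0, 0, -15, 0], [70, 0, 0, 0, 0]])

```text
clock: 8.75
ee_pos: [604.0, 41.4, 327.6]
tool_rot: [0.985, -0.172, -0.004, 0.001]
contact_force: [-1.0, 0.0, -0.7]
grip_width: 0.75
```

>>> servo_tool(increments=[[70, 0, 0, -2, 0], [70, 0, 0, -2, 0], [70, 0, 0, -2, 0], [70, 0, 0, -1, 0], [70, 0, 0, -1, 0], [70, 0, 0, -1, 0], [70, 0, 0, 0, 0], [70, 0, 0, 0, 0], [70, 0, 0, 0, 0], [70, 0, 0, 0, 0]])

```text
clock: 9.58
ee_pos: [605.0, 38.7, 323.1]
tool_rot: [0.985, -0.173, 0.0, -0.0]
contact_force: [-0.4, -1.0, 2.2]
grip_width: 0.755
```

```bash
python3 -c "
from h import *
look('r')"
```

```text
t 9.5833 tcp [605.   38.7 323.1] F [-0.4 -1.   2.2] M [-0.08  0.12 -0.03]
tcp e,t 243.32003894533253 -555.4786066582046
side 0.73 ztop 138.0 tilt e,t 0.007 -0.004 [(array([602.3,  42.8,  43.3]), np.float64(246.2), np.float64(-551.6))]
```

View pics/r_side.png

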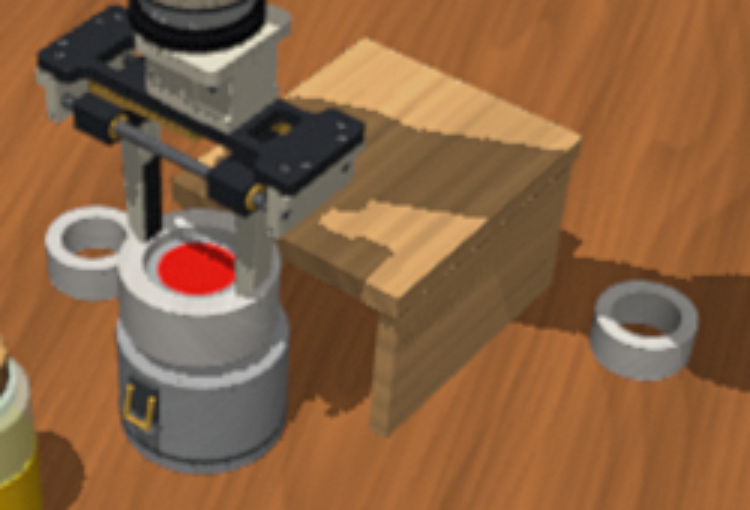

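The fingers rest on both sides of the collar top, at crop (145,235) and (250,290), with about 2 N of contact. I press down now.

>>> servo_tool(increments=[[70, 0, 0, -0.8, 0], [70, 0, 0, -0.7, 0], [70, 0, 0, -0.7, 0], [70, 0, 0, -0.7, 0], [70, 0, 0, 0, 0], [70, 0, 0, 0, 0], [70, 0, 0, 0, 0], [70, 0, 0, 0, 0], [70, 0, 0, 0, 0], [70, 0, 0, 0, 0]])

```text
clock: 10.62
ee_pos: [605.1, 38.8, 319.9]
tool_rot: [0.985, -0.173, 0.0, 0.0]
contact_force: [0.7, 0.0, 3.2]
grip_width: 0.755
```

>>> servo_tool(increments=[[70, 0, 0, -0.5, 0], [70, 0, 0, -0.5, 0], [70, 0, 0, -0.5, 0], [70, 0, 0, -0.5, 0], [70, 0, 0, 0, 0], [70, 0, 0, 0, 0], [70, 0, 0, 0, 0], [70, 0, 0, 0, 0], [70, 0, 0, 0, 0], [70, 0, 0, 0, 0]])

```text
clock: 11.45
ee_pos: [605.0, 38.8, 317.8]
tool_rot: [0.985, -0.173, 0.0, 0.0]
contact_force: [1.1, -0.7, 3.2]
grip_width: 0.753
```

>>> servo_tool(increments=[[70, 0, 0, -0.5, 0], [70, 0, 0, -0.5, 0], [70, 0, 0, -0.5, 0], [70, 0, 0, -0.3, 0], [70, 0, 0, 0, 0], [70, 0, 0, 0, 0], [70, 0, 0, 0, 0], [70, 0, 0, 0, 0], [70, 0, 0, 0, 0], [70, 0, 0, 0, 0]])

```text
clock: 12.28
ee_pos: [605.0, 38.7, 316.5]
tool_rot: [0.985, -0.173, 0.0, -0.0]
contact_force: [0.5, -0.1, 5.4]
grip_width: 0.751
```

```bash
python3 -c "
from h import *
look('s')"
```

```text
t 12.2833 tcp [605.   38.7 316.5] F [ 0.5 -0.1  5.4] M [-0.21 -0.1  -0.03]
tcp e,t 243.3289311112148 -555.4751854260111
side 0.57 ztop 131.6 tilt e,t -0.005 -0.001 [(array([603.9,  38.7,  47.2]), np.float64(243.0), np.float64(-554.5)), (array([  70776. , -145052.1,  161131.5]), np.float64(-112143.6), np.float64(-116137.3))]
```

Nearly home. I press on until the force rises, to confirm the stop.

>>> servo_tool(increments=[[70, 0, 0, -0.5, 0], [70, 0, 0, -0.5, 0], [70, 0, 0, 0, 0], [70, 0, 0, 0, 0], [70, 0, 0, 0, 0], [70, 0, 0, 0, 0], [70, 0, 0, 0, 0], [70, 0, 0, 0, 0], [70, 0, 0, 0, 0], [70, 0, 0, 0, 0]])

```text
clock: 13.32
ee_pos: [605.0, 38.7, 316.4]
tool_rot: [0.985, -0.173, 0.0, -0.0]
contact_force: [-0.8, -0.6, 10.5]
grip_width: 0.754
```

>>> servo_tool(increments=[[70, 0, 0, -0.6, 0], [70, 0, 0, -0.6, 0], [70, 0, 0, -0.6, 0], [70, 0, 0, -0.6, 0], [70, 0, 0, 0, 0], [70, 0, 0, 0, 0], [70, 0, 0, 0, 0], [70, 0, 0, 0, 0], [70, 0, 0, 0, 0], [70, 0, 0, 0, 0]])

```text
clock: 14.15
ee_pos: [604.9, 38.5, 316.3]
tool_rot: [0.985, -0.173, 0.001, -0.001]
contact_force: [-4.4, -0.0, 21.0]
grip_width: 0.751
```

That is a hard stop: 21 N with no further travel. I lift off and check.

>>> servo_tool(increments=[[70, 0, 0, 2, 0], [70, 0, 0, 3, 0], [70, 0, 0, 10, 0], [70, 0, 0, 25, 0], [70, 0, 0, 30, 0], [70, -10, -38, 0, 0], [70, -10, -38, 0, 0], [70, -10, -38, 0, 0], [70, -10, -38, 0, 0], [70, -10, -38, 0, 0]])

```text
clock: 14.98
ee_pos: [553.9, -152.1, 382.2]
tool_rot: [0.985, -0.173, -0.001, -0.0]
contact_force: [1.5, 0.0, 1.6]
grip_width: 0.754
```

```bash
python3 - <<'E'
from h import *
look('u')
for n in("side","top"):
    a=np.load(n+".npz");P=cloud(n,a["d"]);x,y,z=np.moveaxis(P,-1,0)
    r=np.hypot(x-605,y-39);ok=a["d"]>0
    for nm,m in(("neck",ok&(r<28)&(z>100)),("ring",ok&(r>38)&(r<47)&(z>100))):
        q=P[m]
        if len(q)<20: continue
        A=np.c_[q[:,:2]-[605,39],np.ones(len(q))];s=np.linalg.lstsq(A,q[:,2],rcond=None)[0]
        print(n,nm,len(q),"z",s[2].round(2),"tilt",(s[:2]@e).round(4),(s[:2]@t).round(4))
E
```

```text
t 14.9833 tcp [ 553.9 -152.1  382.2] F [1.5 0.  1.6] M [-0.07  0.02 -0.02]
tcp e,t 46.44218746700014 -572.6651724697788
side 0.73 ztop 131.7 tilt e,t -0.0 -0.003 [(array([604.3,  38.5,  48.7]), np.float64(242.8), np.float64(-554.8)), (array([604.3,  39.6,  33.9]), np.float64(243.9), np.float64(-554.5))]
top 0.89 ztop 131.4 tilt e,t -0.002 -0.001 [(array([604.4,  37.7,  48.9]), np.float64(242.2), np.float64(-555.2)), (array([604.3,  37.6,  34.4]), np.float64(242.0), np.float64(-555.2))]
side neck 487 z 130.37 tilt -0.0021 -0.0067
side ring 594 z 127.61 tilt -0.0867 -0.0674
top neck 847 z 129.35 tilt 0.0007 0.0024
top ring 837 z 128.94 tilt -0.0018 -0.0005
```

View pics/u_side.png

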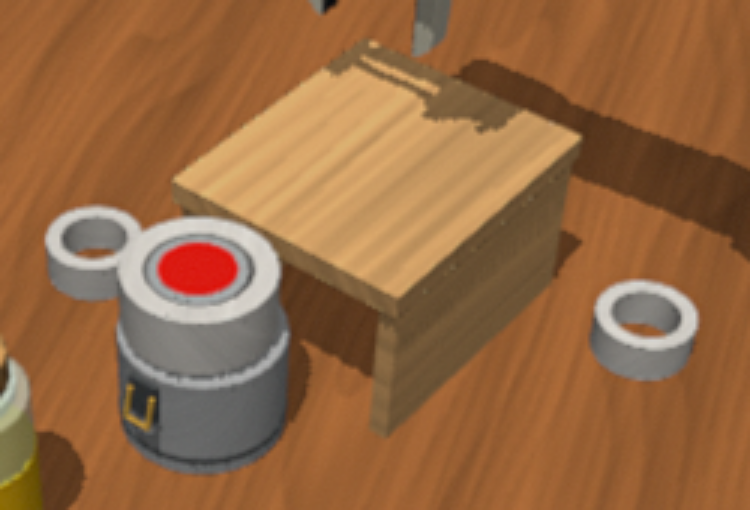

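The collar is flush with the neck top (about 129 against 129.4 in the top view), level within 0.002 rad, and clear of the gripper. I'm handing in.

```bash
python3 -c "
from cell import *
print(hand_in())"
```

```text
the job is handed in; nothing more can be done
None
```

The collar is on the canister neck, pressed fully home, and the job was handed in at about 15 s.

I pushed it across the deck with the two fingers cradling its rear, and it bridged the gap level. It dropped over the neck when it came into line, without being lifted. I then pressed on its top with the fingertips until it hit a hard stop: the force rose from 5 to 21 N with about 0.2 mm of travel. After that I let go and moved the gripper clear.

**Last checks, top camera:**
- **Flush:** the collar top read 128.9 mm against 129.4 mm for the neck top.
- **Level:** the tilt was within 0.002 rad.

**Last checks, side camera:**
- **Height and tilt:** using the collar outline, the top (95th percentile) read 131.7 mm with tilt within 0.003 rad, which agrees.
- **One check disagreed:** a cruder side-view fit of the ring gave 127.6 mm and about 0.09 rad of tilt. I put this down to points on the collar's side wall getting into that sample. The outline fit, the top view and the last picture all show it level.

I did not go near the tray, cups, jar or ladle, but I did not measure their positions again at the end.

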